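# Index the drill jig and hold its guide rod through both bushings

### The job

The drill jig's swing arm is out of line: lift its sprung index plunger, swing the arm round until its brass bushing stands over the fixed lower bushing, and let the plunger drop home in the notch. Then take the guide rod, the longest of the three steel pins in the rack, and thread it from above through the arm's bushing and on through the lower one. Finish while still holding the rod there upright, its tip showing below the lower bushing and its collar about a centimetre clear above the arm, resting on nothing; leave the other two pins in the rack.

Things in the scene. Friction and masses are not known exactly. Their poses are not given: they have to be found in the camera images.
- pivot (a point): Drill jig, fixed: dark steel base plate 120 x 260 x 12 mm, a post in its middle carries the grey swing arm. This point lies on the post's axis, level with the arm's top face (135 mm above the bench; a 32 mm wide cap stands 8 mm higher). Axes: z up, +y to the lower bushing, -y to the index block (each 90 mm away).
- swing_arm (a joint): Arm's angle about the post, rad, growing counterclockwise from above. 0 = home: its bushing over the lower one, plunger over the notch. Starts at 0.55 to 1.1; stops at -0.2 and 1.35; stays where left (friction 0.06 N m). A grey bar 36 mm wide, 115 to 135 mm above the bench, reaching 109 mm to both sides of the post: bushing at one end, plunger at the other.
- plunger (a joint): Lift, m: 0 = down, 0.020 = upper stop. Spring: 5 N down, 10 N up. Its round-ended 10 mm pin reaches 30 mm below the arm, 10 mm below the top of the index block, which bars it: lift 11 mm or more (say 16) to pass over. The block reaches 22 mm to both sides of its 11 mm notch. Lowered or let go within 2 mm of the notch's middle, it centres and drops home; elsewhere on the block it stays 10 mm up.
- knob (a point): Centre of the plunger's black knob, an upright cylinder of 24 mm diameter, 40 mm high, above the arm's end away from the bushing, 90 mm from the post's axis. With the plunger down it spans 6 to 46 mm above the arm's top face (this point 26 mm). Turns with the arm, rises with the plunger; axes: the pivot's turned by the arm's angle.
- upper_bush (a point): Centre of the upper mouth of the bushing in the swing arm, level with the arm's top face (135 mm above the bench): a brass block 34 x 34 x 20 mm with an upright through hole of 14 mm diameter and a 1.5 mm chamfer, 90 mm from the post's axis. Axes turn with the arm, z up.
- lower_bush (a point): Centre of the upper mouth of the lower bushing, fixed in the jig, 65 mm above the bench: a brass block 34 x 34 x 20 mm with an upright through hole of 14 mm diameter, 1.5 mm chamfer. Underside 45 mm above the bench, 33 mm free below it down to the base plate; 50 mm free above it up to the arm. Axes as the pivot's.
- rod_grip (a point): Centre of the guide rod's grip. Steel rod, 159 mm long, 170 g, upright in one of the rack's sockets. From its foot: shank of 12 mm diameter, 115 mm long, its last 6 mm tapering to 7 mm at the tip; collar of 22 mm diameter, 4 mm thick; grip of 16 mm diameter, 40 mm long, with this point at its middle, 139 mm above the tip. z runs from tip to grip. In the rack its tip is 10 mm above the bench.
- rod_tip (a point): Tip of the guide rod, the centre of its lower end face.
- rod_collar (a point): Underside of the guide rod's collar, on the axis, 115 mm above the tip. With the collar resting on the arm the tip would be 25 mm below the lower bushing's underside.
- short_grip (a point): Grip centre of the short pin, not to be used: as the guide rod but with a shank of only 70 mm (this point 94 mm above its foot, top 114 mm above its foot).
- step_grip (a point): Centre of the ball (28 mm diameter) on top of the stepped pin, not to be used: 12 mm foot, 18 mm thick above it, 98 mm from foot to ball centre.
- rack: Dark wooden rack fixed to the bench, 170 x 55 x 42 mm, origin under its centre, with three upright sockets of 13.5 mm diameter and 32 mm depth in a row along its x axis, 55 mm apart, the middle one at its centre. Which pin stands in which socket varies.

How it is judged:
By the outcome, as a careful person would: the job done as asked, in the order asked, and still so for the second after the job is handed in, while the arm keeps its last pose, push and grip.
It also fails if it takes over 67 s, if anything falls off the work surface, if the arm or the gripper's body presses on something with over 40 N, if the wrist force passes 120 N, or if a joint passes its speed limit or range.

### The arm

A 6-joint arm with a two-finger parallel gripper is mounted at the origin on the work surface. World frame = base frame: x ahead of the robot, y to its left, z up, the work surface at z = 0. Lengths are in m, angles in degrees, forces in N, time in s.
With the tool pointing down it reaches from about 0.325 to 0.775 m from the base axis. Payload 5.5 kg.
Tool frame: the origin (TCP) lies midway between the tips of the shut fingers; the grasp point (between the pads) lies 19 mm behind it (ctrl.grasp_offset is the distance from the TCP to the grasp point, in m); y points along the fingers, x is the direction in which the jaws open and shut, and the axes are right-handed (so a half turn about y gives the same grasp; the last joint's range is limited). The gripper opens to 85 mm and grips with 20 to 120 N. Pads are 22 mm wide; open, the fingers measure 114 mm over their backs; the gripper's body (76 mm by 85 mm) begins 54 mm behind the grasp point. The pads swing forward as they close: fully open they stand 13 mm farther back than shut.
Start: joints at [-77.504, 5.22, 70.514, -0, 104.267, -3.249], TCP at [0.163, -0.578, 0.231] pointing down, gripper open.
Joint ranges: [-164.24, 164.24], [-49.07, 125.15], [9.68, 141.18], [-86.29, 266.29], [3.28, 154.24], [-151.56, 151.56]. Speed limits (degrees/s): [147.25, 147.25, 172.46, 180, 180, 180].

### API

Orientations are given as [roll, pitch, yaw] about the fixed x, y, z axes, in that order (R = Rz(yaw) Ry(pitch) Rx(roll)).
In Python, from rig import get_obs, imaging, ctrl, models gives the robot as it stands.
- The arm moves only by the shell command python3 -m jog 'ROWS' [OPENING] [FORCE]. ROWS is JSON, a list that holds one entry, the list of rows, each a list of 4 numbers: the shift along the tool's x, y, z in cm, then the turn about the tool's y in degrees. In form: [[[dx, dy, dz, turn], ...]]. A call has 1 to 5 rows; each row shifts and turns the commanded pose from where the row before left it, along the tool's axes as they then stand; what a row does not reach is not made up. A row lasts 1/8 s, in which the tool goes at most 62.5 mm and 10.7 degrees, less where a joint would pass 70% of its speed; a pose out of reach is approached as far as the arm can. A call is refused whole if a number of a shift passes 6.25 or a number of a turn 10.7, either way. A call with a gripper value outside its range is refused whole. OPENING is the finger opening in cm, from 0 to 8.54, set as the call begins (- or left out, the last holds). The fingers move at their own pace and stop on an object; FORCE is the grip in N (left out, the last holds). Time passes only in rows, so rows that do not move let the fingers close. It gives the time, the measured TCP pose, the force and the opening at its end, in the units of the state.
- get_obs(): the state, without advancing time (a new reading comes with each control period).
- imaging.read_camera(name): name is "scene" or "top"; returns a dict with "frame" (420x560x3 uint8, red, green, blue), "fx", "fy", "cx", "cy" (pixels), "origin" and "orientation" of the camera in the world. Camera axes: x right, y down, z forward; pixel columns grow to the right and rows downward; lengths in m; the calibration is good to about 2 mm. A picture is of the moment at which its call begins. There is no depth.
- ctrl.close_job(): hands the job in, once; it reports no verdict.
Trained networks look in a picture, given as the dict that the camera call returned (one of the last four; its "shot" number tells which), for a name from the list of things; names that differ only in an ending like _2 or _b are one class to them, and where a whole thing is asked for, a point or a joint stands for the part that bears it (a point fixed in the world has none). Each returns a list of dicts, best first, with "p" (0 to 1); they miss things now and then, are a little off and sometimes report something else, mostly with a low value. They report only what shows in the picture. A call takes as long as a camera call.
- models.search_frame(query, picture): "centre" ([column, row] in pixels, amid what is visible of it).
- models.place_of(query, picture): "centre" ([column, row] in pixels: a listed point, or the origin of a listed thing).
The state is a dict: "clock": time; "joints": joint angles; "joint_velocities": joint speeds; "joint_torque": joint torques, N m; "eef_pos": TCP position; "orientation": TCP orientation; "ft_force": force on the tool from outside, world axes, zero at the start; "torque": the same for the moment, N m; "width": finger opening in m.
Only numpy, scipy, OpenCV 4.12 (cv2) and the standard library are available. Lean on these libraries where they do the work, as an engineer would, in place of code of your own. Each camera call takes 0.05 s, during which the arm holds its last target.

## Working session

There is one attempt and no reset: what is moved stays moved. The work goes in short steps, Python scripts to look and compute and a shell command to move; the robot and the scene stay as the last step left them, time stands still between calls to the robot, and variables do not carry over. Pictures are saved under pics/ and viewed, and the job is handed in when it is done.

```bash
ls; mkdir -p pics; python3 - <<'E'
from rig import get_obs, imaging, ctrl, models
import cv2
o=get_obs();print({k:o[k] for k in('clock','eef_pos','orientation','ft_force','width')}, ctrl.grasp_offset)
for n in('scene','top'):
    p=imaging.read_camera(n)
    cv2.imwrite(f'pics/{n}0.png',p['frame'][:,:,::-1])
    print(n,p['fx'],p['fy'],p['cx'],p['cy'],p['origin'],p['orientation'])
    for q in['pivot','knob','upper_bush','lower_bush','rod_grip','rod_tip','rod_collar','short_grip','step_grip','rack']:
        print(q,[(r['centre'],round(r['p'],2)) for r in models.place_of(q,p)[:3]])
E
```

```text
pics
{'clock': 0.0, 'eef_pos': array([ 0.16275765, -0.57722539,  0.23015046]), 'orientation': array([-89.99199246,   0.11009909, -74.25626277]), 'ft_force': array([-0.50019868, -0.1554258 , -0.0496032 ]), 'width': 0.08544265129016015} 0.0187
scene 477.1177034698957 477.1177034698957 273.7789874551724 203.95613879590366 [ 0.91017287 -0.36446879  0.7623551 ] [-142.18596905    0.82541914   50.32147904]
pivot [([348.9, 161.1], 0.95)]
knob [([367.5, 188.7], 0.66)]
upper_bush [([339.0, 125.4], 0.76)]
lower_bush [([382.1, 166.5], 0.61), ([364.6, 190.8], 0.22)]
rod_grip [([144.6, 238.5], 0.9)]
rod_tip [([162.3, 277.0], 0.67)]
rod_collar [([145.8, 246.2], 0.87)]
short_grip [([171.1, 271.8], 0.67)]
step_grip [([193.8, 291.5], 0.58)]
rack [([184.2, 301.0], 0.58), ([365.9, 188.9], 0.36)]
top 546.0527920805417 546.0527920805417 274.6318617907285 207.5766882251423 [ 0.34485258 -0.01592945  0.97900765] [-169.53527219   -0.19931692  -89.18662416]
pivot [([202.1, 183.5], 0.67)]
knob [([229.3, 131.2], 0.77)]
upper_bush [([165.2, 228.3], 0.79)]
lower_bush [([152.1, 188.2], 0.89)]
rod_grip [([429.9, 234.2], 0.87)]
rod_tip [([412.6, 240.5], 0.56)]
rod_collar [([430.0, 238.6], 0.86)]
short_grip [([421.3, 205.5], 0.76), ([203.1, 182.4], 0.36)]
step_grip [([416.7, 170.0], 0.73)]
rack [([405.0, 216.1], 0.71), ([150.1, 190.5], 0.21)]
```

View pics/scene0.png

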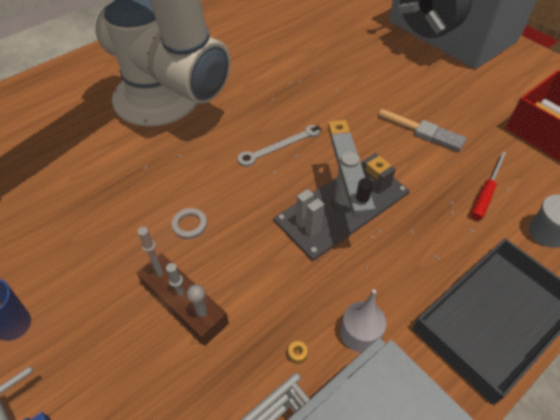

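View pics/top0.png

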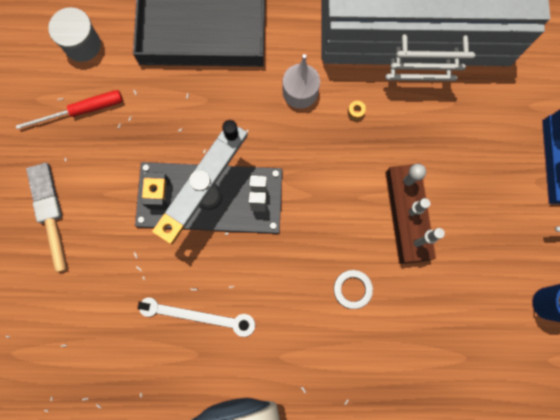

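```bash
cat > h.py <<'E'
from rig import get_obs, imaging, ctrl, models
import numpy as np, cv2
from scipy.spatial.transform import Rotation as Ro
from scipy.optimize import least_squares
def cam(n):
    p=imaging.read_camera(n); return p
def proj(p,X):
    R=Ro.from_euler('xyz',p['orientation'],degrees=True).as_matrix()
    c=R.T@(np.asarray(X)-p['origin']); return np.array([p['fx']*c[0]/c[2]+p['cx'],p['fy']*c[1]/c[2]+p['cy']])
def ray(p,uv,z):
    R=Ro.from_euler('xyz',p['orientation'],degrees=True).as_matrix()
    d=R@np.array([(uv[0]-p['cx'])/p['fx'],(uv[1]-p['cy'])/p['fy'],1]); o=np.array(p['origin'])
    return o+d*(z-o[2])/d[2]
def best(q,p):
    r=models.place_of(q,p); return (r[0]['centre'],r[0]['p']) if r else (None,0)
def rep():
    o=get_obs();print({k:np.round(o[k],4) for k in('clock','eef_pos','orientation','ft_force','width')})
E
python3 - <<'E'
from h import *
P={n:cam(n) for n in('scene','top')}
Z=dict(pivot=.135,knob=.161+.01*0,upper_bush=.135,lower_bush=.065,rod_grip=.149,rod_collar=.125,short_grip=.104,step_grip=.108,rack=0)
obs=[]
for n,p in P.items():
    for q in Z:
        uv,pr=best(q,p)
        if uv is None: continue
        obs.append((n,q,uv)); print(n,q,np.round(ray(p,uv,Z[q]),4),round(pr,2))
def pts(v):
    x,y,a,t=v[:4]
    r=lambda ang:np.array([-np.sin(ang),np.cos(ang)])
    c=np.array([x,y])
    d={'pivot':c,'lower_bush':c+.09*r(a),'upper_bush':c+.09*r(a+t),'knob':c-.09*r(a+t)}
    return {k:np.r_[d[k],Z[k]] for k in d}
def f(v):
    d=pts(v); return np.concatenate([proj(P[n],d[q])-uv for n,q,uv in obs if q in d])
g=ray(P['top'],[ 202,183],.135)
for a0 in(1.57,):
    s=least_squares(f,[g[0],g[1],a0,.8],loss='soft_l1',f_scale=2)
    print('jig',s.x,s.cost); print(np.round(f(s.x).reshape(-1,2),1))
    print({k:np.round(w,4) for k,w in pts(s.x).items()})
E
```

```text
scene pivot [0.5397 0.1057 0.135 ] 0.65
scene knob [0.6219 0.0594 0.161 ] 0.92
scene upper_bush [0.4617 0.1519 0.135 ] 0.97
scene lower_bush [0.5477 0.1892 0.065 ] 0.6
scene rod_grip [ 0.4619 -0.2638  0.149 ] 0.81
scene rod_collar [ 0.4595 -0.2614  0.125 ] 0.66
scene short_grip [ 0.5154 -0.2604  0.104 ] 0.79
scene step_grip [ 0.5701 -0.2471  0.108 ] 0.59
top pivot [0.5385 0.0972 0.135 ] 0.55
top knob [0.6172 0.0552 0.161 ] 0.85
top upper_bush [0.4703 0.1521 0.135 ] 0.94
top lower_bush [0.546  0.1969 0.065 ] 0.66
top rod_grip [ 0.4633 -0.2656  0.149 ] 0.5
top rod_collar [ 0.464  -0.2633  0.125 ] 0.64
top short_grip [ 0.5098 -0.2544  0.104 ] 0.76
top step_grip [ 0.5715 -0.2471  0.108 ] 0.57
top rack [ 0.517  -0.2574  0.    ] 0.75
jig [ 0.54155153  0.10352792 -0.05000139  1.06592579] 18.6974020573913
[[-0.1  1.2]
 [-3.2 -0.4]
 [ 0.9  1.1]
 [ 0.8 -1.5]
 [-3.9 -1.9]
 [-0.6 -0.6]
 [ 0.6  3.3]
 [ 2.   0. ]]
{'pivot': array([0.5416, 0.1035, 0.135 ]), 'lower_bush': array([0.546 , 0.1934, 0.065 ]), 'upper_bush': array([0.4651, 0.1509, 0.135 ]), 'knob': array([0.618 , 0.0561, 0.161 ])}
```

```bash
cat > fit.py <<'E'
from h import *
Z=dict(pivot=.135,knob=.161,upper_bush=.135,lower_bush=.065,rod_grip=.149,rod_collar=.125,short_grip=.104,step_grip=.108)
def pts(v):
    x,y,a,t=v[:4]
    r=lambda ang:np.array([-np.sin(ang),np.cos(ang)])
    c=np.array([x,y])
    d={'pivot':c,'lower_bush':c+.09*r(a),'upper_bush':c+.09*r(a+t),'knob':c-.09*r(a+t)}
    return {k:np.r_[d[k],Z[k]] for k in d}
E
python3 - <<'E'
from fit import *
import pickle
obs=[];P={}
for n in('scene','top'):
    acc={q:[] for q in Z}
    for i in range(5):
        p=cam(n);P[n]=p
        for q in Z:
            uv,pr=best(q,p)
            if uv is not None and pr>.4: acc[q].append(uv)
    for q in Z:
        m=np.median(acc[q],0); print(n,q,np.round(m,1),np.round(np.std(acc[q],0),1),np.round(ray(p,m,Z[q]),4)); obs.append((n,q,m))
pickle.dump((P,obs),open('o.pkl','wb'))
def f(v):
    d=pts(v); return np.concatenate([proj(P[n],d[q])-uv for n,q,uv in obs if q in d])
s=least_squares(f,[.5416,.1035,-.05,1.06],loss='soft_l1',f_scale=1)
print('jig',s.x); print(np.round(f(s.x).reshape(-1,2),1)); d=pts(s.x)
print({k:np.round(w,4) for k,w in d.items()})
rep()
for n,c,sc in(('scene',(260,100,430,260),4),('top',(125,100,295,250),4)):
    p=P[n]; x0,y0,x1,y1=c
    im=cv2.resize(p['frame'][y0:y1,x0:x1,::-1],None,fx=sc,fy=sc,interpolation=cv2.INTER_CUBIC)
    def dot(X,col):
        u=proj(p,X); cv2.circle(im,(int((u[0]-x0+.5)*sc),int((u[1]-y0+.5)*sc)),3,col,-1)
    for k in d: dot(d[k],(0,0,255))
    R2=lambda a:np.array([[np.cos(a),-np.sin(a)],[np.sin(a),np.cos(a)]])
    x,y,a,t=s.x
    for sx in(-1,1):
        for sy in(-1,1):
            dot(np.r_[[x,y]+R2(a)@[sx*.06,sy*.13],.012],(0,255,0))
            dot(np.r_[[x,y]+R2(a+t)@[sx*.018,sy*.109],.135],(255,0,0))
            dot(np.r_[[x,y]+R2(a)@[sx*.017,.09+sy*.017],.065],(255,0,255))
    cv2.imwrite(f'pics/{n}1.png',im)
E
```

```text
scene pivot [348.2 160.7] [1.3 1.8] [0.5404 0.1032 0.135 ]
scene knob [364.9 191.2] [0.4 0.9] [0.621  0.0564 0.161 ]
scene upper_bush [337.5 126. ] [0.3 0.6] [0.4637 0.1516 0.135 ]
scene lower_bush [379.6 167.6] [1.1 0.9] [0.5519 0.1889 0.065 ]
scene rod_grip [145.2 237.5] [82.  31.2] [ 0.4598 -0.2614  0.149 ]
scene rod_collar [148.3 246.4] [0.5 1. ] [ 0.4603 -0.2622  0.125 ]
scene short_grip [170.4 273.8] [9.7 7.9] [ 0.5126 -0.2585  0.104 ]
scene step_grip [195.  293.4] [0.8 1.1] [ 0.5682 -0.2486  0.108 ]
top pivot [203.  182.2] [1. 1.] [0.54   0.0974 0.135 ]
top knob [229.4 132.5] [69.8 33.6] [0.6142 0.0557 0.161 ]
top upper_bush [166.6 230.1] [0.8 2.5] [0.4626 0.1512 0.135 ]
top lower_bush [151.9 190. ] [1.1 1.7] [0.5412 0.1937 0.065 ]
top rod_grip [433.4 233.7] [1.2 1.5] [ 0.4611 -0.2608  0.149 ]
top rod_collar [431.2 236.4] [0.4 0.6] [ 0.4601 -0.2641  0.125 ]
top short_grip [422.2 205.5] [1.5 1.6] [ 0.5135 -0.2575  0.104 ]
top step_grip [416.6 171.6] [1.3 2.1] [ 0.5693 -0.2491  0.108 ]
jig [ 0.540038    0.10338783 -0.05688727  1.07288088]
[[-0.1 -0.2]
 [-2.2 -1.5]
 [-0.4  0.2]
 [-1.1 -3. ]
 [-3.8 -0.1]
 [-0.1 -1.4]
 [ 0.3 -0.6]
 [ 0.4 -2.3]]
{'pivot': array([0.54  , 0.1034, 0.135 ]), 'lower_bush': array([0.5452, 0.1932, 0.065 ]), 'upper_bush': array([0.4635, 0.1508, 0.135 ]), 'knob': array([0.6165, 0.056 , 0.161 ])}
{'clock': np.float64(6.6), 'eef_pos': array([ 0.1628, -0.5775,  0.2313]), 'orientation': array([-8.99990e+01, -3.00000e-04, -7.42529e+01]), 'ft_force': array([ 0.3574, -1.021 ,  0.4561]), 'width': np.float64(0.0858)}
```

View pics/scene1.png

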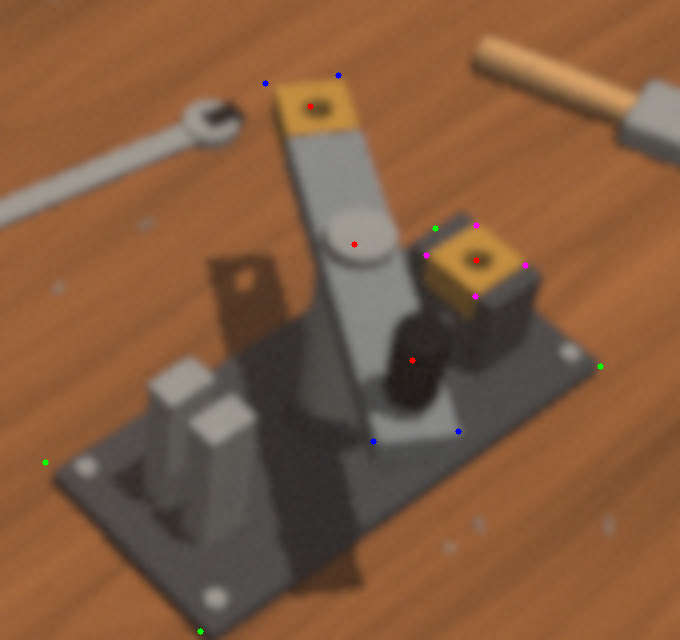

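View pics/top1.png

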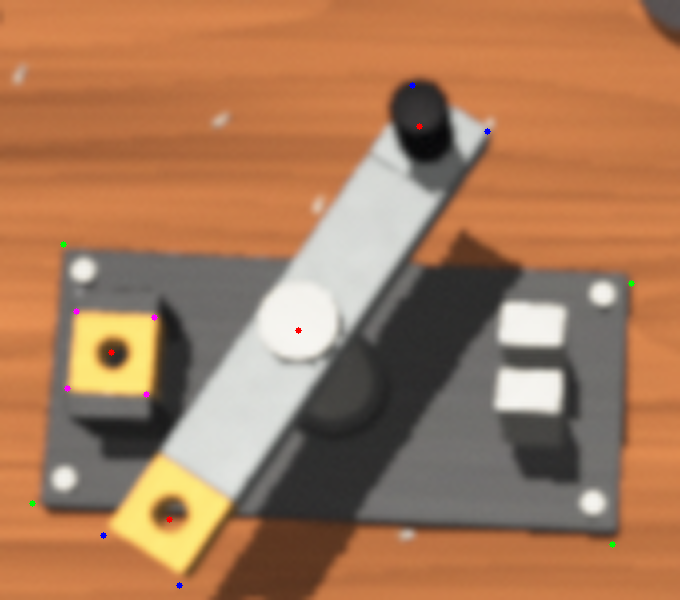

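```bash
python3 - <<'E'
from fit import *
import pickle
P,obs=pickle.load(open('o.pkl','rb'))
R2=lambda a:np.array([[np.cos(a),-np.sin(a)],[np.sin(a),np.cos(a)]])
# (cam, frame j/a, local xy, z, zoom px)
M=[('scene','j',(-.06,-.13),.012,(52,480)),('scene','j',(.06,.13),.012,(606,372)),('scene','j',(.0,.09),.065,(476,260)),
('scene','j',(-.017,.073),.065,(425,262)),('scene','j',(-.017,.107),.065,(473,226)),('scene','j',(.017,.107),.065,(527,264)),('scene','j',(.017,.073),.065,(478,298)),
('scene','a',(0,.09),.135,(319,108)),('scene','a',(.018,-.109),.135,(375,445)),('scene','a',(0,0),.143,(360,234)),
('top','j',(-.06,.13),.012,(44,508)),('top','j',(.06,.13),.012,(64,250)),('top','j',(.06,-.13),.012,(629,275)),('top','j',(-.06,-.13),.012,(616,534)),
('top','j',(0,.09),.065,(113,353)),('top','j',(.017,.107),.065,(73,311)),('top','j',(.017,.073),.065,(160,312)),('top','j',(-.017,.073),.065,(155,395)),('top','j',(-.017,.107),.065,(69,391)),
('top','a',(0,.09),.135,(170,511)),('top','a',(0,-.09),.181,(418,108)),('top','a',(0,0),.143,(298,318)),('top','a',(0,.109),.135,(147,550))]
off={'scene':(260,100),'top':(125,100)}
def f(v):
    x,y,a,t=v[:4]; o={'scene':v[4:6],'top':v[6:8]}; r=[]
    for n,k,l,z,u in M:
        X=np.r_[[x,y]+R2(a+(t if k=='a' else 0))@np.array(l),z]
        r.append(proj(P[n],X)+o[n]-(np.array(u)/4-.5+off[n]))
    return np.r_[np.concatenate(r),v[4:]*1.]
s=least_squares(f,[.54,.1034,-.05,1.05,0,0,0,0],loss='soft_l1',f_scale=1)
print(np.round(s.x,4)); r=f(s.x)[:-4].reshape(-1,2)
for m,e in zip(M,r): print(m[:4],np.round(e,1))
np.save('jig.npy',s.x)
x,y,a,t=s.x[:4]
for k,l in(('knob',(0,-.09)),('ub',(0,.09))): print(k,[x,y]+R2(a+t)@np.array(l))
print('lb',[x,y]+R2(a)@np.array([0,.09]),'home knob',[x,y]+R2(a)@np.array([0,-.09]))
E
```

```text
[ 0.543   0.1019 -0.0302  1.0212  0.2268  0.0898 -0.1115  0.4597]
('scene', 'j', (-0.06, -0.13), 0.012) [-0.6 -1.4]
('scene', 'j', (0.06, 0.13), 0.012) [-1.2 -1.6]
('scene', 'j', (0.0, 0.09), 0.065) [0.  0.7]
('scene', 'j', (-0.017, 0.073), 0.065) [ 0.4 -0.8]
('scene', 'j', (-0.017, 0.107), 0.065) [0.6 0.3]
('scene', 'j', (0.017, 0.107), 0.065) [-0.4  0.7]
('scene', 'j', (0.017, 0.073), 0.065) [-0.4  0.3]
('scene', 'a', (0, 0.09), 0.135) [-0.2  0.8]
('scene', 'a', (0.018, -0.109), 0.135) [20.3 -1.4]
('scene', 'a', (0, 0), 0.143) [-0.   0.9]
('top', 'j', (-0.06, 0.13), 0.012) [-1.3 -0.4]
('top', 'j', (0.06, 0.13), 0.012) [-0.3 -0.8]
('top', 'j', (0.06, -0.13), 0.012) [ 0.5 -0.8]
('top', 'j', (-0.06, -0.13), 0.012) [ 1.  -0.5]
('top', 'j', (0, 0.09), 0.065) [0.2 0.1]
('top', 'j', (0.017, 0.107), 0.065) [1.2 0.5]
('top', 'j', (0.017, 0.073), 0.065) [-0.8  1.2]
('top', 'j', (-0.017, 0.073), 0.065) [-1.2 -0.2]
('top', 'j', (-0.017, 0.107), 0.065) [ 0.5 -0.1]
('top', 'a', (0, 0.09), 0.135) [-0.4  0. ]
('top', 'a', (0, -0.09), 0.181) [ 1.4 -0.2]
('top', 'a', (0, 0), 0.143) [0.5 0.6]
('top', 'a', (0, 0.109), 0.135) [-1.8  0.3]
knob [0.61829792 0.05261508]
ub [0.46772164 0.15123953]
lb [0.54573056 0.19188617] home knob [0.540289   0.01196844]
```

```bash
cat > plan.py <<'E'
import sys
from h import *
def plan(cur,yaw,tgt,tyaw,vmax=5.5,tmax=10,nmin=1,show=True):
    cur=np.array(cur,float);tgt=np.array(tgt,float)
    dy=(tyaw-yaw+180)%360-180
    n=max(nmin,int(np.ceil(np.linalg.norm(tgt-cur)*100/vmax)),int(np.ceil(abs(dy)/tmax)))
    rows=[];p=cur.copy();y=yaw
    for i in range(1,n+1):
        g=cur+(tgt-cur)*i/n; gy=yaw+dy*i/n
        R=np.stack([[np.cos(np.radians(y)),np.sin(np.radians(y)),0],[0,0,-1],[-np.sin(np.radians(y)),np.cos(np.radians(y)),0]])
        d=np.round(R@(g-p)*100,2)+0; t=np.round(y-gy,1)+0
        rows.append([float(v) for v in d]+[float(t)]); p=p+R.T@d/100; y-=t
    for i in range(0,n,5): print(str(rows[i:i+5]).replace(' ',''))
    print('end',np.round(p,4),round(y,2)); return p,y
def state():
    o=get_obs(); print('st',round(float(o['clock']),2),np.round(o['eef_pos'],4),np.round(o['orientation'],2),'F',np.round(o['ft_force'],1),'w',round(float(o['width']),4)); return o['eef_pos'],o['orientation'][2]
E
python3 - <<'E'
from plan import *
p,y=state(); plan(p,y,[.6183,.0526,.23],56.8)
E
```

```text
st 6.6 [ 0.1628 -0.5775  0.2313] [-90.    -0.   -74.25] F [ 0.4 -1.   0.5] w 0.0858
[[-3.22,0.01,4.06,-8.7],[-2.57,0.01,4.51,-8.8],[-1.85,0.01,4.84,-8.7],[-1.09,0.0,5.06,-8.7],[-0.32,0.01,5.18,-8.8]]
[[0.48,0.01,5.16,-8.7],[1.26,0.01,5.03,-8.8],[2.01,0.01,4.77,-8.7],[2.71,0.01,4.42,-8.7],[3.34,0.01,3.96,-8.8]]
[[3.92,0.0,3.4,-8.7],[4.38,0.01,2.77,-8.7],[4.75,0.01,2.08,-8.8],[5.01,0.01,1.32,-8.7],[5.15,0.01,0.55,-8.8]]
end [0.6183 0.0526 0.23  ] 56.85
```

```bash
python3 -m jog '[[[-3.2,0,4.1,-8.7],[-2.6,0,4.5,-8.8],[-1.9,0,4.8,-8.7],[-1.1,0,5.1,-8.7],[-0.3,0,5.2,-8.8]]]'
python3 -m jog '[[[0.5,0,5.2,-8.7],[1.3,0,5.0,-8.8],[2.0,0,4.8,-8.7],[2.7,0,4.4,-8.7],[3.3,0,4.0,-8.8]]]'
python3 -c "
from plan import *
p,y=state(); plan(p,y,[.6183,.0526,.23],56.8)"
```

```text
clock: 7.22
eef_pos: [0.3155, -0.3653, 0.2315]
orientation: [-90.0, -0.0, -30.3]
ft_force: [-0.0, 0.8, -0.5]
width: 0.0855
clock: 7.85
eef_pos: [0.4674, -0.155, 0.2315]
orientation: [-90.0, -0.0, 13.4]
ft_force: [0.9, -0.4, -0.1]
width: 0.0855
st 7.85 [ 0.4674 -0.155   0.2315] [-9.003e+01 -3.000e-02  1.343e+01] F [ 0.9 -0.4 -0.1] w 0.0855
[[3.9,0.03,3.34,-8.7],[4.36,0.03,2.71,-8.6],[4.71,0.03,2.02,-8.7],[4.97,0.03,1.29,-8.7],[5.1,0.03,0.53,-8.7]]
end [0.6182 0.0526 0.23  ] 56.83
```

```bash
python3 -m jog '[[[3.9,0,3.3,-8.7],[4.4,0,2.7,-8.6],[4.7,0,2.0,-8.7],[5.0,0,1.3,-8.7],[5.1,0,0.5,-8.7]]]' 5
python3 -c "
from plan import *
p,y=state(); plan(p,y,[.6183,.0526,.146],56.8,vmax=3)
cv2.imwrite('pics/s2.png',cv2.resize(cam('scene')['frame'][60:270,230:510,::-1],None,fx=2.5,fy=2.5))
cv2.imwrite('pics/t2.png',cv2.resize(cam('top')['frame'][50:260,100:380,::-1],None,fx=2.5,fy=2.5))"
```

```text
clock: 8.48
eef_pos: [0.6203, 0.0514, 0.2314]
orientation: [-90.0, -0.0, 56.8]
ft_force: [0.1, -0.4, 0.1]
width: 0.0499
st 8.47 [0.6203 0.0514 0.2314] [-9.002e+01 -1.000e-02  5.684e+01] F [ 0.1 -0.4  0.1] w 0.0499
[[0.0,2.85,0.08,0.0],[0.0,2.84,0.07,0.0],[0.0,2.85,0.08,0.0]]
end [0.6183 0.0526 0.146 ] 56.84
```

View pics/s2.png

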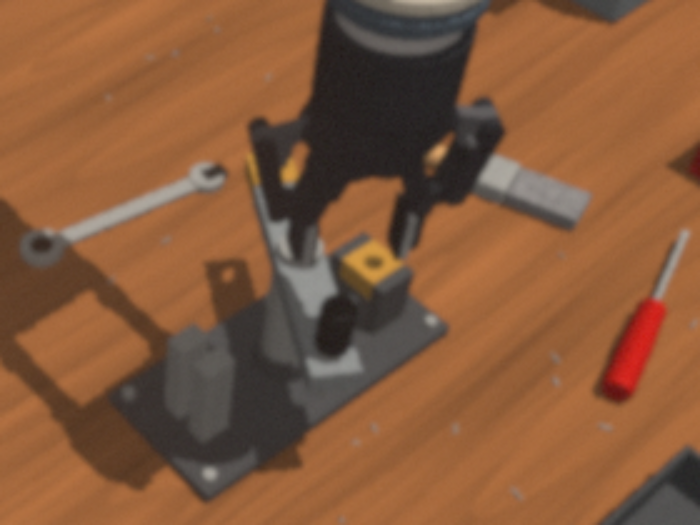

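View pics/t2.png

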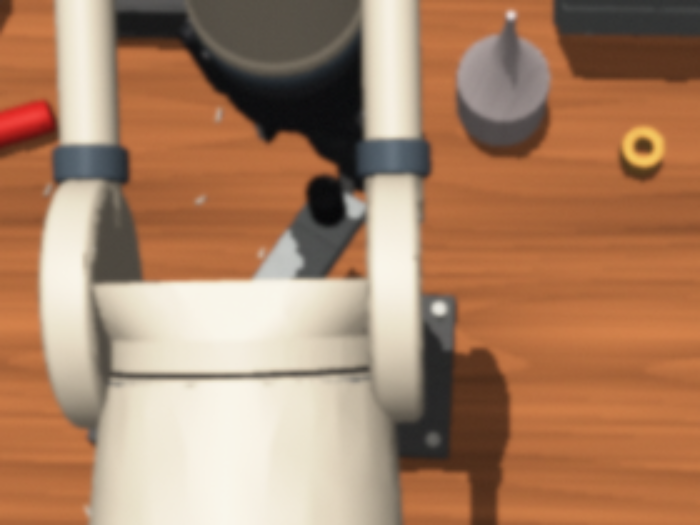

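```bash
python3 -m jog '[[[0,2.8,0.1,0],[0,2.8,0.1,0],[0,2.8,0,0]]]' 5
python3 -c "
from plan import *
p,y=state()
P=cam('scene');print(proj(P,p))
cv2.imwrite('pics/s3.png',cv2.resize(P['frame'][100:260,280:460,::-1],None,fx=4,fy=4))"
```

```text
clock: 8.95
eef_pos: [0.6175, 0.0506, 0.1466]
orientation: [-90.0, 0.0, 56.5]
ft_force: [-0.5, -1.0, -0.6]
width: 0.0498
st 8.95 [0.6175 0.0506 0.1466] [-90.02   0.    56.49] F [-0.5 -1.  -0.6] w 0.0498
[359.68653698 197.28038011]
```

View pics/s3.png

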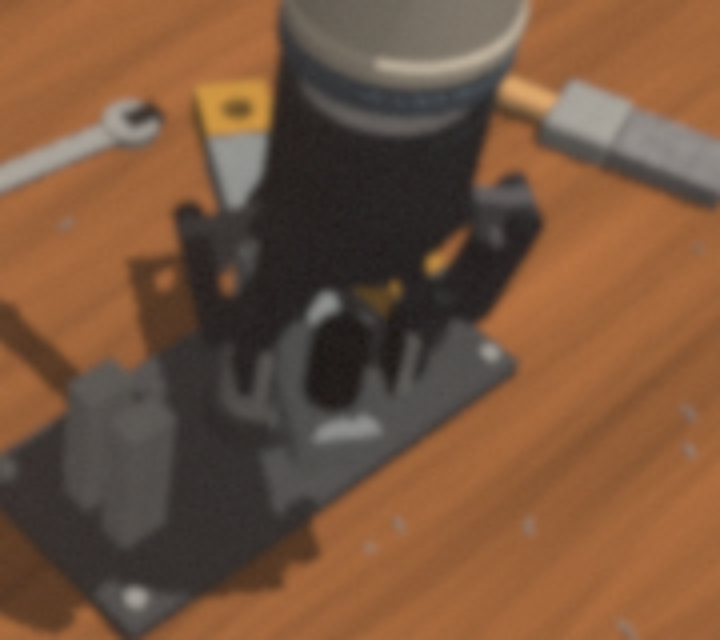

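```bash
python3 -m jog '[[[0.2,0,0,0],[0,0,0,0],[0,0,0,0],[0,0,0,0]]]' 0 40
python3 -m jog '[[[0,0,0,0],[0,0,0,0]]]'
```

```text
clock: 9.5
eef_pos: [0.6192, 0.0527, 0.1486]
orientation: [-90.1, -0.1, 56.5]
ft_force: [-1.7, 0.2, 0.5]
width: 0.0231
clock: 9.75
eef_pos: [0.6192, 0.0527, 0.1485]
orientation: [-90.1, -0.1, 56.5]
ft_force: [-0.9, 0.2, 4.7]
width: 0.023
```

```bash
python3 -m jog '[[[0,-0.8,0,0],[0,-0.8,0,0],[0,0,0,0]]]'
python3 -c "
from plan import *
p,y=state()
P=cam('scene');
cv2.imwrite('pics/s4.png',cv2.resize(P['frame'][100:260,280:460,::-1],None,fx=4,fy=4))"
```

```text
clock: 10.12
eef_pos: [0.6188, 0.0524, 0.1627]
orientation: [-90.0, 0.0, 56.5]
ft_force: [3.9, -0.1, -9.8]
width: 0.0231
st 10.12 [0.6188 0.0524 0.1627] [-8.997e+01  5.000e-02  5.653e+01] F [ 3.9 -0.1 -9.8] w 0.0231
```

View pics/s4.png

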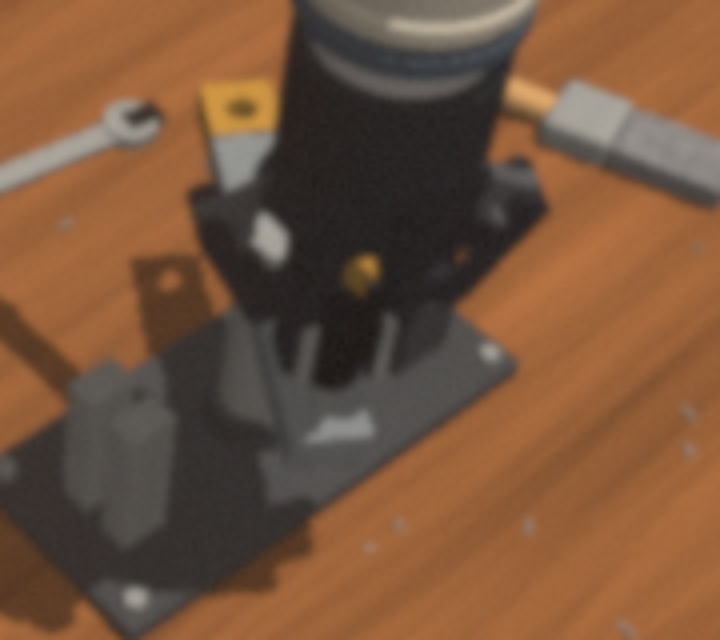

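```bash
python3 -m jog '[[[-0.9,0,0.05,5.8],[-0.9,0,0.05,5.8],[-0.9,0,0.05,5.8],[-0.9,0,0.05,5.8],[-0.9,0,0.05,5.8]]]'
cat > arc.py <<'E'
from plan import *
v=np.load('jig.npy')
def arc(n,z,tgt=None,off=0.):
    p,y=state(); th=np.degrees(np.arctan2(p[0]-v[0],-(p[1]-v[1]))); te=np.degrees(v[2]) if tgt is None else tgt
    print('theta',th,'r',np.hypot(p[0]-v[0],p[1]-v[1]),'target',te, 'home err mm', (th-te)*np.pi/180*90)
    cy=y;c=p.copy()
    for i in range(1,n+1):
        t=th+(te-th)*i/n; g=np.array([v[0]+.09*np.sin(np.radians(t)),v[1]-.09*np.cos(np.radians(t)),z])
        yy=y+(te-y)*i/n; c,cy=plan(c,cy,g,yy,vmax=9,tmax=11)
E
python3 -c "
from arc import *
arc(5,.163)"
```

```text
clock: 10.8
eef_pos: [0.5848, 0.0218, 0.1621]
orientation: [-90.0, 0.2, 27.3]
ft_force: [1.0, -3.5, -8.9]
width: 0.0228
st 10.8 [0.5848 0.0218 0.1621] [-90.02   0.16  27.32] F [ 1.  -3.5 -8.9] w 0.0228
theta 27.532201760713086 r 0.09036461184836429 target -1.7323667182119578 home err mm 45.96867667193316
[[-0.92,-0.09,0.08,5.8]]
end [0.5762 0.0183 0.163 ] 21.52
[[-0.92,0.0,0.04,5.8]]
end [0.5675 0.0153 0.163 ] 15.72
[[-0.91,0.0,0.05,5.8]]
end [0.5586 0.0133 0.163 ] 9.92
[[-0.92,0.0,0.05,5.8]]
end [0.5495 0.0122 0.163 ] 4.12
[[-0.92,0.0,0.04,5.9]]
end [0.5403 0.0119 0.163 ] -1.78
```

```bash
python3 -m jog '[[[-0.9,-0.1,0.08,5.8],[-0.9,0,0.05,5.8],[-0.9,0,0.05,5.8],[-0.9,0,0.05,5.8],[-0.9,0,0.05,5.9]]]'
python3 -m jog '[[[0,0,0,0]]]'
python3 -c "
from arc import *
arc(1,.163)
P=cam('scene');
cv2.imwrite('pics/s5.png',cv2.resize(P['frame'][100:260,250:430,::-1],None,fx=4,fy=4))"
```

```text
clock: 11.42
eef_pos: [0.5402, 0.0113, 0.1629]
orientation: [-90.2, 0.3, -1.8]
ft_force: [-2.1, -6.4, -9.4]
width: 0.0228
clock: 11.55
eef_pos: [0.5398, 0.0113, 0.1629]
orientation: [-90.2, 0.3, -1.7]
ft_force: [-2.4, -7.4, -9.7]
width: 0.0232
st 11.55 [0.5398 0.0113 0.1629] [-90.21   0.29  -1.71] F [-2.4 -7.4 -9.7] w 0.0232
theta -2.009290851559857 r 0.0906436801740501 target -1.7323667182119578 home err mm -0.43499141146374004
[[0.04,-0.01,0.06,0.0]]
end [0.5402 0.0119 0.163 ] -1.71
```

View pics/s5.png

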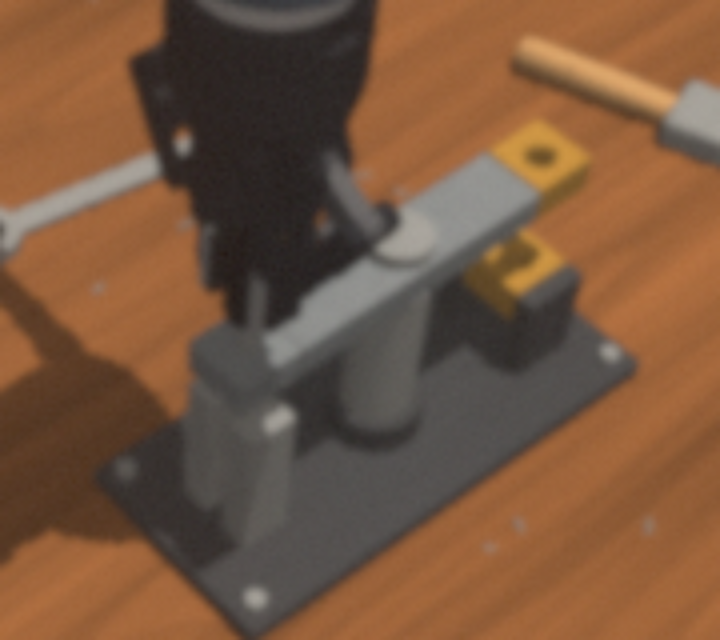

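```bash
python3 -m jog '[[[0,0.4,-0.1,0],[0,0.3,0,0],[0,0.3,0,0],[0,0.2,0,0]]]'
python3 -c "
from arc import *
arc(1,.163)"
```

```text
clock: 12.1
eef_pos: [0.5402, 0.0113, 0.152]
orientation: [-90.1, 0.3, -1.6]
ft_force: [-6.5, -5.0, -3.2]
width: 0.023
st 12.1 [0.5402 0.0113 0.152 ] [-90.12   0.25  -1.59] F [-6.5 -5.  -3.2] w 0.023
theta -1.8057112971271096 r 0.09070329513286945 target -1.7323667182119578 home err mm -0.11520939515023901
[[0.01,-1.1,0.07,0.1]]
end [0.5403 0.012  0.163 ] -1.69
```

```bash
python3 -m jog '[[[0,0.2,0,0],[0,0.1,0,0],[0,0,0,0]]]'
python3 -c "
from arc import *
arc(1,.163)"
```

```text
clock: 12.48
eef_pos: [0.54, 0.0113, 0.1493]
orientation: [-90.1, 0.2, -1.6]
ft_force: [-6.1, -5.3, -1.6]
width: 0.0229
st 12.47 [0.54   0.0113 0.1493] [-90.12   0.25  -1.59] F [-6.1 -5.3 -1.6] w 0.0229
theta -1.8726424903784369 r 0.09069285089619443 target -1.7323667182119578 home err mm -0.2203446676574232
[[0.02,-1.37,0.07,0.1]]
end [0.5403 0.012  0.163 ] -1.69
```

```bash
python3 -m jog '[[[0,0,0,0],[0,0,0,0],[0,0,0,0]]]' 5
python3 -m jog '[[[0,-2.5,0,0],[0,-3,0,0],[0,-3,0,0],[0,-2,0,0]]]'
python3 -c "
from arc import *
p,y=state()
plan(p,y,[.461,-.262,.26],0)
P=cam('scene');
cv2.imwrite('pics/s6.png',cv2.resize(P['frame'][100:260,250:430,::-1],None,fx=4,fy=4))"
```

```text
clock: 12.85
eef_pos: [0.5423, 0.0126, 0.1502]
orientation: [-90.0, -0.1, -1.5]
ft_force: [0.4, -0.6, -0.2]
width: 0.0502
clock: 13.35
eef_pos: [0.5423, 0.0125, 0.2565]
orientation: [-90.0, -0.2, -1.5]
ft_force: [-0.6, 0.7, -1.3]
width: 0.05
st 13.35 [0.5423 0.0125 0.2565] [-89.99  -0.15  -1.54] F [-0.6  0.7 -1.3] w 0.05
[[-1.23,-0.06,-4.61,-0.3],[-1.26,-0.06,-4.6,-0.2],[-1.27,-0.05,-4.6,-0.3],[-1.29,-0.06,-4.59,-0.2],[-1.31,-0.06,-4.59,-0.3]]
[[-1.34,-0.06,-4.58,-0.2]]
end [ 0.461 -0.262  0.26 ] -0.04
```

View pics/s6.png

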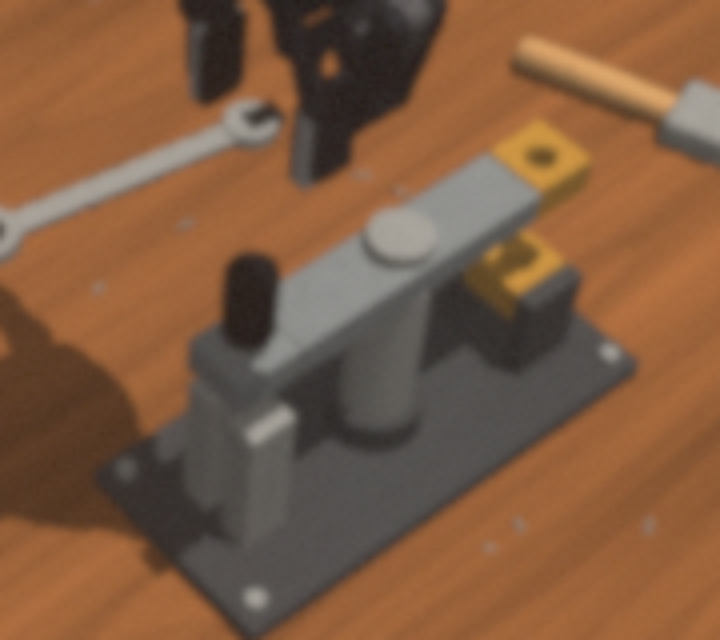

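```bash
python3 - <<'E'
from fit import *
import pickle
P,obs=pickle.load(open('o.pkl','rb'))
s=cv2.resize(P['scene']['frame'][220:350,125:240,::-1],None,fx=4,fy=4,interpolation=cv2.INTER_CUBIC)
t=cv2.resize(P['top']['frame'][155:280,380:460,::-1],None,fx=4,fy=4,interpolation=cv2.INTER_CUBIC)
im=np.zeros((520,790,3),np.uint8); im[:520,:460]=s; im[:500,465:785]=t
cv2.imwrite('pics/rack.png',im)
u=np.array([384.75,138.5])-[.23,.09]
print('ub from scene',ray(P['scene'],u,.135))
E
python3 -m jog '[[[-1.2,0,-4.6,8.2],[-1.9,0,-4.4,8.2],[-2.5,0,-4.1,8.2],[-3,0,-3.7,8.2],[-3.5,0,-3.2,8.2]]]'
python3 -c "
from plan import *
p,y=state(); plan(p,y,[.461,-.262,.24],-83)"
```

```text
ub from scene [0.5441297  0.19430773 0.135     ]
clock: 14.02
eef_pos: [0.3745, -0.1322, 0.2537]
orientation: [-90.0, 0.0, -42.9]
ft_force: [-0.1, -0.0, 0.7]
width: 0.05
st 14.03 [ 0.3745 -0.1322  0.2537] [-9.002e+01  2.000e-02 -4.288e+01] F [-0.1 -0.   0.7] w 0.05
[[3.03,0.27,-0.73,8.0],[3.11,0.28,-0.29,8.0],[3.12,0.27,0.14,8.1],[3.06,0.28,0.57,8.0],[2.96,0.27,1.0,8.0]]
end [ 0.461 -0.262  0.24 ] -82.98
```

View pics/rack.png

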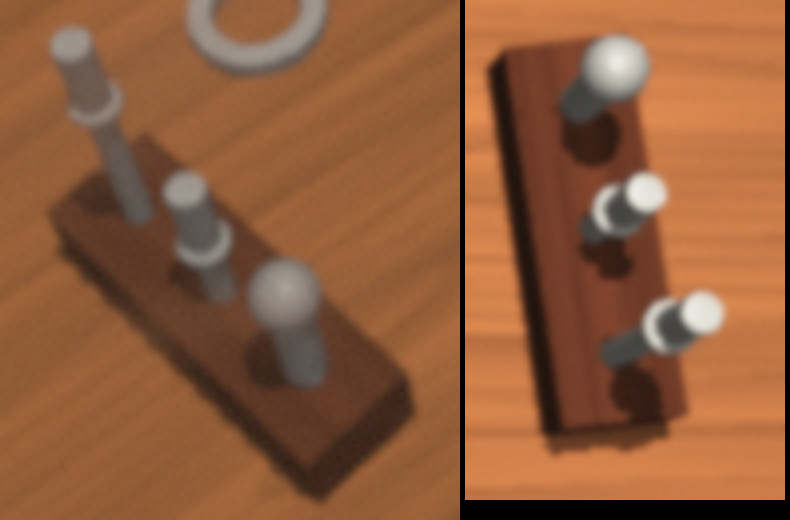

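```bash
python3 -m jog '[[[3.0,0.3,-0.7,8],[3.1,0.3,-0.3,8],[3.1,0.3,0.1,8],[3.1,0.3,0.6,8],[3.0,0.2,1.0,8]]]'
python3 - <<'E'
from plan import *
import pickle
P,obs=pickle.load(open('o.pkl','rb'))
M=[('scene',-1,.169,(72,44)),('scene',0,.124,(186,188)),('scene',1,.108,(285,295)),('top',-1,.169,(238,313)),('top',0,.124,(182,193)),('top',1,.108,(150,68))]
off={'scene':(125,220),'top':(380,155)};bias={'scene':(.23,.09),'top':(-.11,.46)}
def f(v):
    return np.concatenate([proj(P[n],[v[0]+.055*k*np.cos(v[2]),v[1]+.055*k*np.sin(v[2]),z])+bias[n]-(np.array(u)/4-.5+off[n]) for n,k,z,u in M])
s=least_squares(f,[.515,-.256,.1]);print(s.x,np.round(f(s.x).reshape(-1,2),1))
v=s.x; r=[v[0]-.055*np.cos(v[2]),v[1]-.055*np.sin(v[2])];print('rod',r, np.degrees(v[2]))
for n,k,z,u in M[::3]: print(ray(P[n],np.array(u)/4-.5+off[n]-bias[n],z))
p,y=state(); plan(p,y,[*r,.24],np.degrees(v[2])-90,nmin=2)
E
```

```text
clock: 14.65
eef_pos: [0.4637, -0.2617, 0.2397]
orientation: [-90.0, 0.0, -82.8]
ft_force: [-0.4, 0.3, -0.8]
width: 0.0501
[ 0.51479047 -0.25559123  0.12490648] [[-0.5  0.3]
 [-0.4  0.8]
 [-0.2  0.8]
 [-0.7  0.2]
 [-0.7  0.1]
 [-0.8  0.5]]
rod [np.float64(0.4602189537194719), np.float64(-0.26244324101397354)] 7.156613999453806
[ 0.46027627 -0.26154027  0.169     ]
[ 0.46051165 -0.2634484   0.169     ]
st 14.65 [ 0.4637 -0.2617  0.2397] [-8.999e+01  1.000e-02 -8.281e+01] F [-0.4  0.3 -0.8] w 0.0501
[[0.02,-0.01,-0.18,0.0],[0.01,-0.02,-0.17,0.0]]
end [ 0.4602 -0.2624  0.24  ] -82.81
```

```bash
python3 -m jog '[[[0,0,-0.35,0],[0,3.5,0,0],[0,3,0,0],[0,3,0,0],[0,1.2,0,0]]]'
python3 -c "
from plan import *
p,y=state()
P=cam('scene');print(proj(P,[*p[:2],.149]),proj(P,[.4602,-.2624,.149]))
cv2.imwrite('pics/s7.png',cv2.resize(P['frame'][180:340,80:260,::-1],None,fx=4,fy=4))"
```

```text
clock: 15.28
eef_pos: [0.4586, -0.2602, 0.1314]
orientation: [-90.1, 0.1, -82.4]
ft_force: [0.4, 1.4, 0.4]
width: 0.05
st 15.28 [ 0.4586 -0.2602  0.1314] [-90.11   0.11 -82.45] F [0.4 1.4 0.4] w 0.05
[145.44595584 236.61085537] [144.75625337 238.02321637]
```

View pics/s7.png

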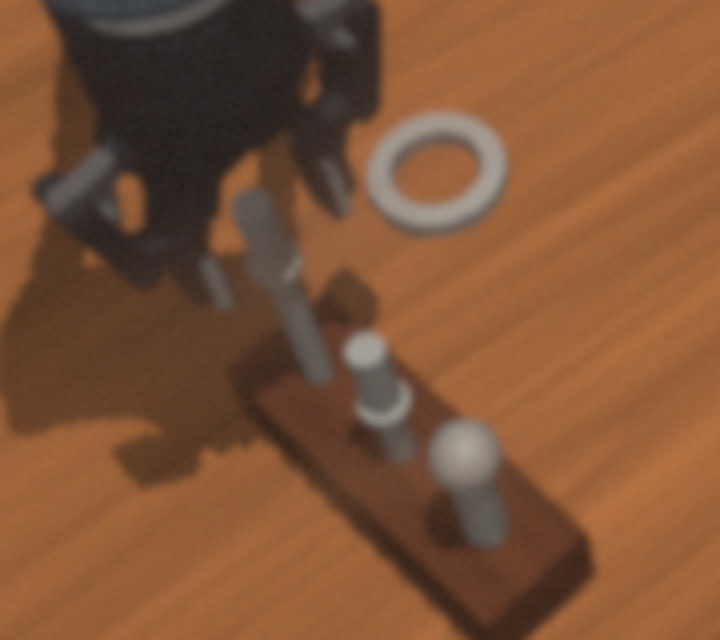

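```bash
python3 -m jog '[[[0,0,0,0],[0,0,0,0]]]'
```

```text
clock: 15.58
eef_pos: [0.4602, -0.2617, 0.1351]
orientation: [-89.9, -0.1, -82.5]
ft_force: [-0.0, -0.3, 0.4]
width: 0.0503
```

```bash
python3 -m jog '[[[0.07,0.25,0,0],[0,0,0,0],[0,0,0,0],[0,0,0,0],[0,0,0,0]]]' 0 60
python3 -m jog '[[[0,0,0,0],[0,0,0,0]]]'
```

```text
clock: 16.2
eef_pos: [0.4598, -0.2622, 0.1311]
orientation: [-90.0, -0.0, -82.6]
ft_force: [-1.2, 0.2, 2.3]
width: 0.0144
clock: 16.45
eef_pos: [0.4598, -0.2622, 0.1311]
orientation: [-90.0, -0.0, -82.6]
ft_force: [0.2, 0.7, 3.3]
width: 0.0146
```

```bash
python3 -m jog '[[[0,-1,0,0],[0,-2,0,0],[0,-4,0,0],[0,-5,0,0],[0,-5,0,0]]]'
python3 -m jog '[[[0,-3,0,0],[0,0,0,0],[0,0,0,0]]]'
python3 -c "
from plan import *
p,y=state(); plan(p,y,[.5456,.1915,.32],-40,vmax=4.5)
P=cam('scene')
cv2.imwrite('pics/s8.png',cv2.resize(P['frame'][100:340,60:330,::-1],None,fx=2.5,fy=2.5))"
```

```text
clock: 17.08
eef_pos: [0.4593, -0.2618, 0.3035]
orientation: [-90.0, -0.0, -82.6]
ft_force: [0.1, -0.3, -1.7]
width: 0.0145
clock: 17.45
eef_pos: [0.4595, -0.262, 0.3294]
orientation: [-90.1, 0.1, -82.6]
ft_force: [0.2, -0.1, -2.0]
width: 0.0147
st 17.45 [ 0.4595 -0.262   0.3294] [-9.009e+01  8.000e-02 -8.256e+01] F [ 0.2 -0.1 -2. ] w 0.0147
[[-3.99,0.09,1.31,-3.9],[-3.88,0.08,1.58,-3.8],[-3.78,0.09,1.83,-3.9],[-3.64,0.08,2.09,-3.9],[-3.49,0.09,2.32,-3.8]]
[[-3.33,0.09,2.56,-3.9],[-3.15,0.08,2.77,-3.9],[-2.95,0.09,2.98,-3.8],[-2.75,0.08,3.18,-3.9],[-2.53,0.09,3.35,-3.9]]
[[-2.29,0.08,3.51,-3.9]]
end [0.5456 0.1915 0.32  ] -39.96
```

View pics/s8.png

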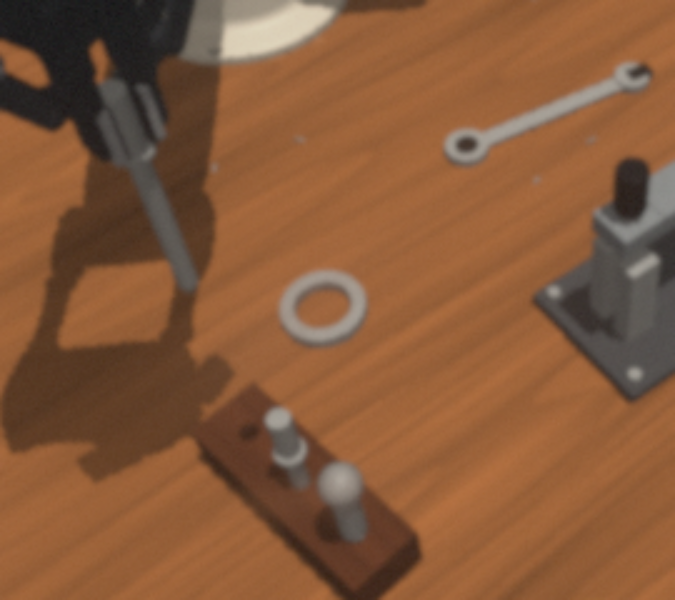

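```bash
python3 -m jog '[[[-4.0,0,1.3,-3.9],[-3.9,0,1.6,-3.8],[-3.8,0,1.8,-3.9],[-3.6,0,2.1,-3.9],[-3.5,0,2.3,-3.8]]]'
python3 -m jog '[[[-3.3,0,2.6,-3.9],[-3.2,0.1,2.8,-3.9],[-2.9,0.1,3.0,-3.8],[-2.8,0.1,3.2,-3.9],[-2.5,0.1,3.4,-3.9]]]'
python3 -m jog '[[[-1.6,0.5,2.4,-3.9],[-0.7,0.5,1.1,0],[0,0.5,0,0],[0,0,0,0],[0,0,0,0]]]'
python3 -c "
from plan import *
p,y=state(); plan(p,y,[.5456,.1915,.30],-40,vmax=4.5)
P=cam('scene')
cv2.imwrite('pics/s9.png',cv2.resize(P['frame'][60:220,290:470,::-1],None,fx=4,fy=4))
for q in ('rod_tip','upper_bush','rod_collar','lower_bush'): print(q,best(q,P))
print('pred tip',proj(P,[*p[:2],p[2]-.121]),'pred ub',proj(P,[.5456,.1915,.135]))
"
```

```text
clock: 18.12
eef_pos: [0.4982, -0.0545, 0.3285]
orientation: [-90.2, 0.1, -63.1]
ft_force: [0.4, 0.1, -1.4]
width: 0.0142
clock: 18.75
eef_pos: [0.5386, 0.1525, 0.3245]
orientation: [-90.2, 0.1, -43.7]
ft_force: [0.5, -0.3, -1.7]
width: 0.015
clock: 19.38
eef_pos: [0.5458, 0.1914, 0.3122]
orientation: [-90.0, -0.0, -40.1]
ft_force: [0.2, -1.1, -2.0]
width: 0.0148
st 19.38 [0.5458 0.1914 0.3122] [-8.998e+01 -3.000e-02 -4.006e+01] F [ 0.2 -1.1 -2. ] w 0.0148
[[-0.03,1.22,0.0,-0.1]]
end [0.5456 0.1916 0.3   ] -39.96
rod_tip ([391.2, 112.5], 0.59)
upper_bush ([381.4, 137.8], 0.65)
rod_collar ([402.1, 59.6], 0.95)
lower_bush ([381.5, 165.2], 0.68)
pred tip [389.50706597 116.61886787] pred ub [384.08279073 139.53205495]
```

View pics/s9.png

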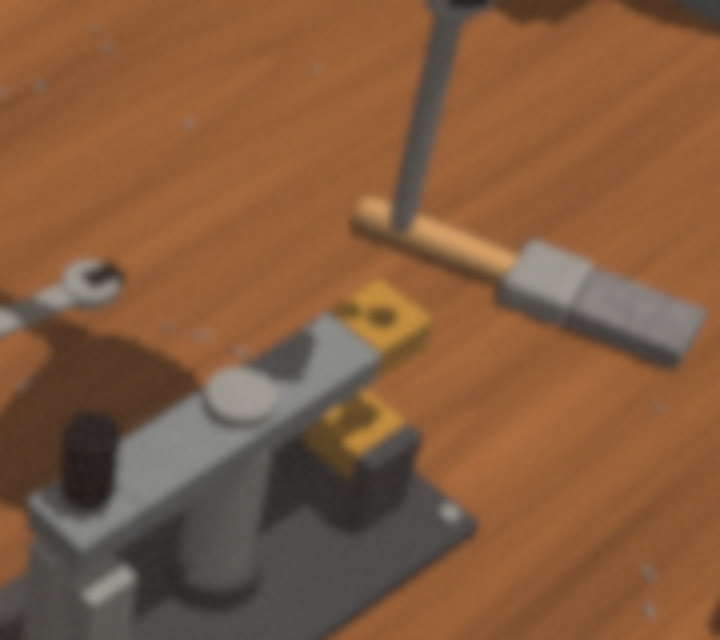

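```bash
python3 -m jog '[[[0,1.5,0,0],[0,1.5,0,0],[0,1.3,0,0],[0,0,0,0],[0,0,0,0]]]'
python3 -c "
from plan import *
p,y=state()
P=cam('scene')
cv2.imwrite('pics/s10.png',cv2.resize(P['frame'][80:180,330:450,::-1],None,fx=6,fy=6,interpolation=cv2.INTER_CUBIC))
print('pred tip',(proj(P,[*p[:2],p[2]-.121])-[330,80]+.5)*6,'pred ub',(proj(P,[.5456,.1915,.135])-[330,80]+.5)*6)
for dx,dy in((.01,0),(0,.01)): print(((proj(P,[.5456+dx,.1915+dy,.135])-proj(P,[.5456,.1915,.135])))*6)
"
```

```text
clock: 20.25
eef_pos: [0.5458, 0.1925, 0.269]
orientation: [-90.0, -0.0, -40.0]
ft_force: [-0.4, 0.0, -1.9]
width: 0.0144
st 20.25 [0.5458 0.1925 0.269 ] [-8.998e+01 -1.000e-02 -3.996e+01] F [-0.4  0.  -1.9] w 0.0144
pred tip [337.42262149 328.26781038] pred ub [327.49674439 360.19232969]
[24.42101416 17.52679453]
[ 21.98549556 -14.8335211 ]
```

View pics/s10.png

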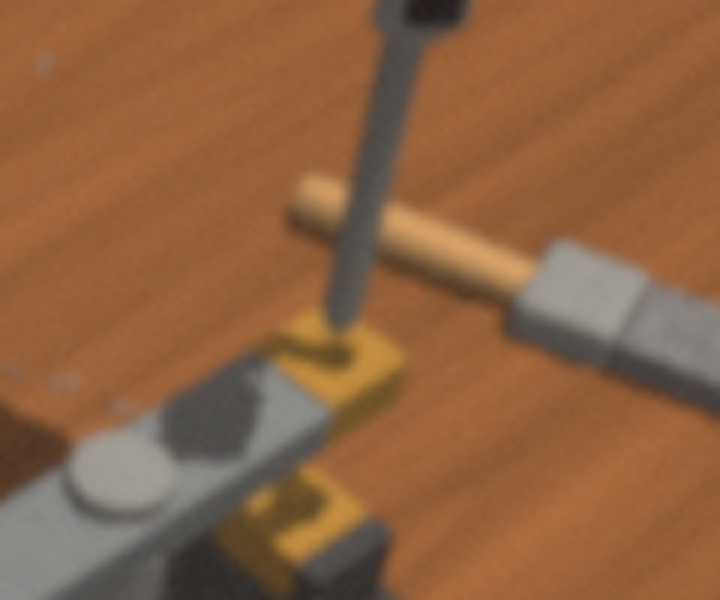

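```bash
python3 -m jog '[[[-0.05,0.6,0,0],[0,0.6,0,0],[0,0.6,0,0],[0,0,0,0],[0,0,0,0]]]'
```

```text
clock: 20.92
eef_pos: [0.5454, 0.1927, 0.2507]
orientation: [-90.0, 0.0, -40.0]
ft_force: [1.1, -0.1, -1.3]
width: 0.0143
```

```bash
python3 -m jog '[[[0,0.5,0,0],[0,0.5,0,0],[0,0,0,0],[0,0,0,0]]]'
```

```text
clock: 21.42
eef_pos: [0.5453, 0.1929, 0.2403]
orientation: [-90.0, 0.0, -39.9]
ft_force: [-0.2, 1.5, -2.3]
width: 0.0146
```

```bash
python3 -m jog '[[[0,1,0,0],[0,1,0,0],[0,1,0,0],[0,0,0,0],[0,0,0,0]]]'
python3 -m jog '[[[0,0,0,0],[0,0,0,0]]]'
```

```text
clock: 22.05
eef_pos: [0.5453, 0.1929, 0.2105]
orientation: [-90.0, 0.0, -39.9]
ft_force: [0.0, 1.5, -2.8]
width: 0.0145
clock: 22.3
eef_pos: [0.5454, 0.1928, 0.211]
orientation: [-90.0, -0.0, -40.0]
ft_force: [-0.8, 2.3, -2.3]
width: 0.0146
```

```bash
python3 -m jog '[[[-0.03,0,0.04,0],[0,0,0,0],[0,0,0,0]]]'
python3 -c "
from plan import *
p,y=state()
P=cam('scene')
cv2.imwrite('pics/s11.png',cv2.resize(P['frame'][80:200,320:450,::-1],None,fx=5,fy=5,interpolation=cv2.INTER_CUBIC))
"
```

```text
clock: 22.68
eef_pos: [0.5455, 0.1931, 0.211]
orientation: [-90.0, -0.0, -40.0]
ft_force: [-0.2, -0.1, -1.2]
width: 0.0147
st 22.68 [0.5455 0.1931 0.211 ] [-8.999e+01 -2.000e-02 -3.996e+01] F [-0.2 -0.1 -1.2] w 0.0147
```

View pics/s11.png

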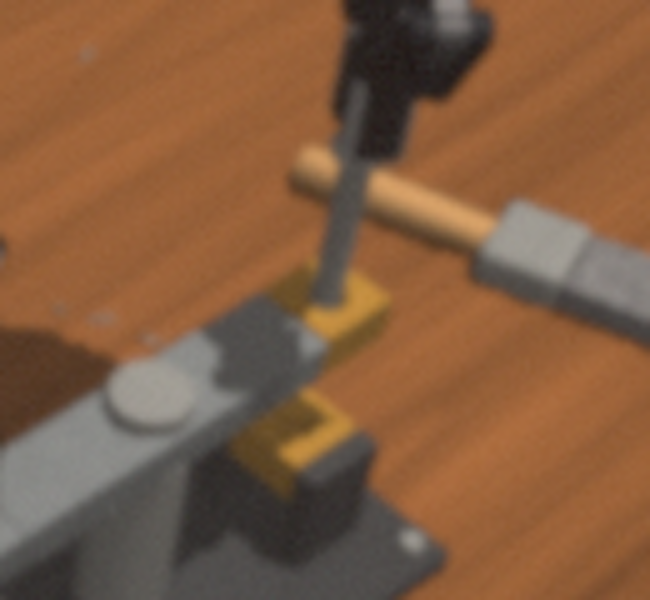

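```bash
python3 -m jog '[[[0,1,0,0],[0,1,0,0],[0,0.6,0,0],[0,0.6,0,0],[0,0,0,0]]]'
python3 -m jog '[[[0,0,0,0],[0,0,0,0]]]'
```

```text
clock: 23.35
eef_pos: [0.5452, 0.1932, 0.1779]
orientation: [-90.1, 0.0, -40.0]
ft_force: [-0.5, -0.0, -1.4]
width: 0.0148
clock: 23.6
eef_pos: [0.5456, 0.1933, 0.1792]
orientation: [-90.0, -0.0, -40.0]
ft_force: [0.3, -0.8, -1.2]
width: 0.0144
```

```bash
python3 -m jog '[[[0,0.8,0,0],[0,0.8,0,0],[0,0.6,0,0],[0,0.4,0,0],[0,0,0,0]]]'
python3 -m jog '[[[0,0,0,0],[0,0,0,0]]]'
python3 -c "
from plan import *
p,y=state()
P=cam('scene')
q=lambda X:(proj(P,X)-[320,80]+.5)*5
print('collar pred',q([p[0],p[1],p[2]-.006]),'mouth',q([.5455,.1931,.135]))
for k in('rod_collar','upper_bush','rod_grip'):
  c,pr=best(k,P); print(k,(np.array(c)-[320,80]+.5)*5 if c is not None else c,pr)
cv2.imwrite('pics/s12.png',cv2.resize(P['frame'][80:200,320:450,::-1],None,fx=5,fy=5,interpolation=cv2.INTER_CUBIC))
"
```

```text
clock: 24.22
eef_pos: [0.5452, 0.1932, 0.1522]
orientation: [-90.0, 0.0, -40.0]
ft_force: [0.9, 0.0, -1.1]
width: 0.0146
clock: 24.48
eef_pos: [0.5456, 0.1933, 0.1532]
orientation: [-90.0, -0.0, -40.0]
ft_force: [-0.7, -0.6, -2.4]
width: 0.0146
st 24.48 [0.5456 0.1933 0.1532] [-8.997e+01 -2.000e-02 -3.996e+01] F [-0.7 -0.6 -2.4] w 0.0146
collar pred [331.85923598 273.96793836] mouth [325.65360507 298.03022871]
rod_collar [333.  266.5] 0.53
upper_bush [325. 306.] 0.69
rod_grip [334.5 218. ] 0.42
```

View pics/s12.png

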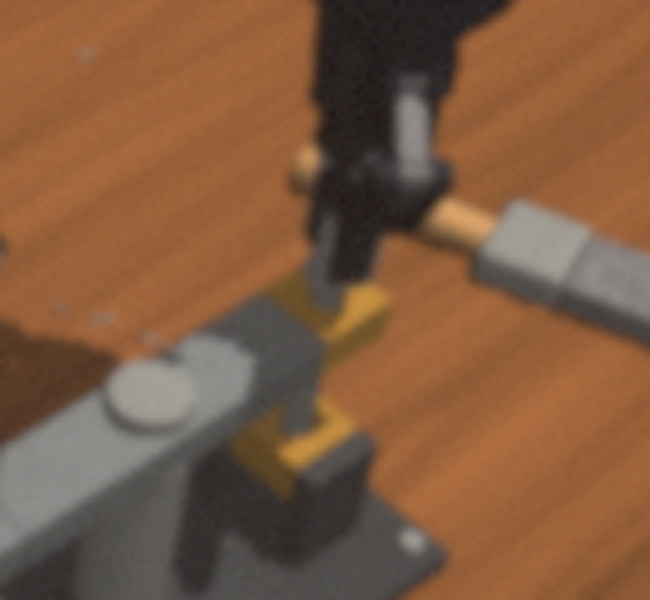

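```bash
python3 -m jog '[[[0,0.2,0,0],[0,0,0,0],[0,0,0,0],[0,0,0,0]]]'
python3 -c "
from plan import *
p,y=state()
P=cam('scene')
cv2.imwrite('pics/s13.png',cv2.resize(P['frame'][80:280,240:450,::-1],None,fx=3,fy=3,interpolation=cv2.INTER_CUBIC))
"
```

```text
clock: 25.18
eef_pos: [0.5454, 0.1933, 0.1508]
orientation: [-90.0, 0.0, -40.0]
ft_force: [-0.4, -0.4, -2.4]
width: 0.0149
st 25.18 [0.5454 0.1933 0.1508] [-90.     0.   -39.96] F [-0.4 -0.4 -2.4] w 0.0149
```

View pics/s13.png

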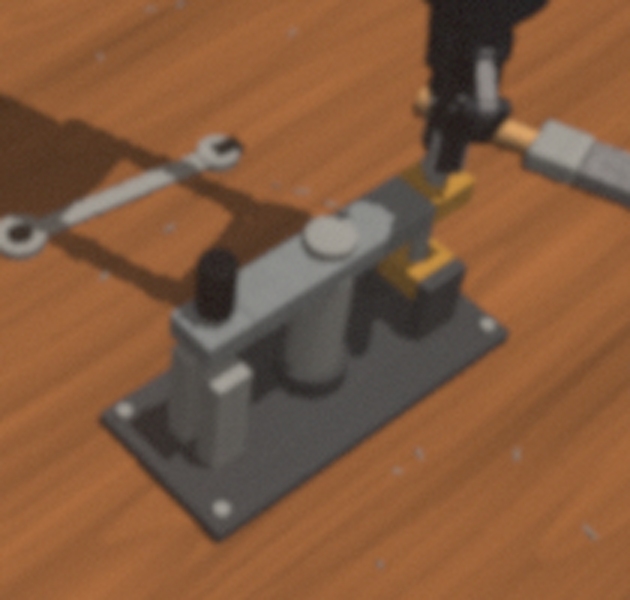

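```bash
python3 -c "
from rig import ctrl; print(ctrl.close_job())"
```

```text
the job is handed in; nothing more can be done
None
```

I handed the job in at about 25 s. The swing arm is home with its plunger down in the notch, and the guide rod hangs upright in the gripper through both bushings.

**What I did:** I gripped the knob and lifted the plunger about 15 mm, swung the arm about 58° to home, lowered the plunger into the notch and let go. I then took the longest pin from its socket and threaded it down from above through the upper bushing and on through the lower one. The other two pins stayed in the rack; I last saw them there just after lifting the rod out.

**Last checks:**
- **Plunger:** the final picture shows the knob low on the arm, and the arm in line with the lower bushing.
- **Rod:** the picture shows the shank going into the lower bushing.
- **Forces:** sideways force was about 0.4 N. The vertical force of −2.4 N is close to the rod's weight, so it rests on nothing.
- **Rod height:** worked out from the arm's pose and the height at which I gripped the rod, the collar is about 10 mm above the arm. The tip is about 15 mm below the lower bushing's underside.

**Not confirmed or in disagreement:**
- The tip below the lower bushing and the collar gap could not be seen clearly.
- Before threading, the camera put the upper hole 1–3 mm further out than the jig fit and the knob position did. A slight 2 N side contact in the upper bushing went away after a 0.5 mm shift.

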